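# Feed a pipette case into the UV hood with the push stick, then arm the interlock

### The arm

A 6-joint arm with a two-finger parallel gripper is mounted at the origin on the work surface; the furniture and walls round the work are solid. World frame = base frame: x ahead of the robot, y to its left, z up, the work surface at z = 0. Lengths are in m, angles in rad, forces in N, time in s.
With the tool pointing down it reaches from about 0.4 to 0.925 m from the base axis. Payload 12.5 kg.
Tool frame: the origin (TCP) lies between the finger pads, 19 mm behind the fingertips; this is the grasp point; z points along the fingers, y is the line along which they close (so a half turn about z gives the same grasp; the last joint's range is limited). The gripper opens to 95 mm and grips with 3 to 60 N. Pads are 20 mm wide; open, the fingers measure 119 mm over their backs; the gripper's body (75 mm by 180 mm) begins 59 mm behind the grasp point.
Start: joints at [1.051, 0.491, 1.559, -0, 1.092, -0.106], TCP at [0.251, 0.572, 0.233] pointing down, gripper open.
Joint ranges: [-3.1, 3.1], [-0.84, 2.19], [0.05, 2.79], [-1.13, 4.28], [0.06, 2.93], [-2.69, 2.69]. Speed limits (rad/s): [2.22, 2.22, 2.79, 3.14, 3.14, 3.14].

### API

Orientations are given as a unit quaternion [x, y, z, w].
In Python, from cell import get_obs, cams, ticket gives the robot as it stands. The module is installed in compiled form; this text tells all that it offers.
- The arm moves only by the shell command python3 -m jog 'ROWS' [FORCE]. ROWS is JSON, a list of rows, each a list of 7 numbers: the shift along the tool's x, y, z in mm, then the turn, a rotation vector about the tool's x, y, z in rad, then the finger opening in mm, from 0 to 95.1. A call has 1 to 8 rows; each row shifts and turns the commanded pose from where the row before left it, along the tool's axes as they then stand; what a row does not reach is not made up. A row lasts 1/10 s, in which the tool goes at most 50 mm and 8.59 degrees, less where a joint would pass 70% of its speed; a pose out of reach is approached as far as the arm can. A call with a gripper value outside its range is refused whole. The fingers move at their own pace and stop on an object; FORCE is the grip in N (left out, the last holds). Time passes only in rows, so rows that do not move let the fingers close. It gives the time, the measured TCP pose, the force, the opening and the grip force at its end, in the units of the state.
- get_obs(): the state, without advancing time (a new reading comes with each control period).
- cams.read_camera(name): name is "scene" or "top" or "wrist"; returns (picture, depth): 400x640x3 uint8, red, green, blue; 400x640 float32, m along the optical axis (not along the pixel's ray), 0 where there is no reading.
- cams.calibration(name): a dict with "fx", "fy", "cx", "cy" (pixels), "rvec" (rotation vector, rad) and "tvec" (3), from world to camera coordinates, as OpenCV has them. Camera axes: x right, y down, z forward; pixel columns grow to the right and rows downward; lengths in m; the calibration is good to about 2 mm. The wrist camera is an equidistant fisheye: a pixel r from the principal point sees the ray r / f radians off the axis. A picture is of the moment at which its call begins: read the wrist's pose just before it. calibration takes no time and is no camera call; for the wrist camera it gives the pose at the moment of the call.
- ticket.close_job(): hands the job in; it is judged then, once.
The state is a dict: "time_s": time; "joint_positions": joint angles; "dq": joint speeds; "joint_efforts": joint torques, N m; "tcp_pos": TCP position; "tcp_rot": TCP orientation; "force": force on the tool from outside, world axes, zero at the start; "torque": the same for the moment, N m; "gripper_width": finger opening in m; "grip_force": force on a finger pad.
Only numpy, scipy, OpenCV 4.12 (cv2) and the standard library are available. Lean on these libraries where they do the work, as an engineer would, in place of code of your own. Each camera call takes 0.05 s, during which the arm holds its last target. There are 200 camera calls.

### The job

Sterilise the grey-and-white pipette case: set it lid up and lengthwise on the metal infeed between the guide rails, outside the UV hood's low opening, then push it with the pushing end of the orange push stick all the way home against the rubber stop inside; the gripper itself must never go in under the guard. Draw the stick out again, lay it down and let go of it, then take hold of it afresh, turn it end for end and slide its steel tongue straight and fully into the red interlock switch beside the opening, leaving it there lying on the metal bed. Leave the bottles, marker and dish alone.

Things in the scene. Friction and masses are not known exactly. Their poses are not given: they have to be found in the camera images.
- hood: White and amber UV hood, fixed. Origin: at bench height in the front panel's plane, under the middle of the feed opening. x points level INTO the hood (feed direction, roughly the robot's right), y along the panel towards the interlock switch (roughly away from the robot), z up. Panel at x = 0: y -55 to +140, 140 mm high; hood 190 deep; 4 mm thick metal bed reaches out to x = -110 mm.
- mouth (a point): Middle of the feed opening (64 wide, 46 mm high), on the bed's top 4 mm above the bench; axes as the hood. Two steel rails, 8 high and 56 mm apart, run along x from -95 mm (flared from -110) to a rigid rubber-faced stop at x = +170 mm. Case home: its middle at x = +140, rear end at +110 mm. Infeed place for the case: middle near x = -70 mm.
- slot (a point): Mouth of the red interlock switch in the panel's plane, on the bed's top, 95 mm along hood y from mouth; axes as the hood. Upright slot 7 mm wide (y), open from the bed to 32 mm above it, 26 mm deep along x to a rigid back wall, no spring or catch. A lead-in reaching 13 mm out before the panel narrows from about 20 to 7 mm.
- push_stick: Orange push stick, 210 long, 24 mm high, 90 g. Origin: mid-length, on its underside; x points to the pushing end. Bar 14 wide, x -71 to +90; foot 34 wide, x +90 to +105; the tail, x -71 to -105, is an upright flat steel tongue 4 mm wide (y), 4 to 20 mm above the underside: slot height when lying on the bed. To push, hold near x = -58 mm (hand clear of the panel); for the tongue, near x = 0.
- push_face (a point): Centre of the stick's rubber pushing face, at stick x = +105 mm, 12 mm above its underside.
- tongue_tip (a point): Centre of the tip of the steel tongue, at stick x = -105 mm, 12 mm above its underside.
- case: Grey pipette case with white lid (does not open), 44 (x) by 60 (y) by 30 mm high, about 0.12 kg. Origin: centre of its underside. Its y axis is its long axis, which must lie along the feed direction, either way round.
- bottle_white: Bystander: small bottle of pink medium, white cap, 46 wide, 98 mm high; origin at the centre of its underside.
- bottle_blue: Bystander: the same with a blue cap.
- marker: Bystander: blue marker pen lying on the bench, 132 by 13 mm; origin at the middle of its underside.
- dish: Bystander: 34 mm petri dish, pink, 11 mm high; origin at the centre of its underside.
Not all that is in view belongs to the job. Leave any purple look-alike of the case alone.

How it is judged:
On the way, in this order (a step that is already met when the one before it is completed fails the run):
1. the case stands released on the infeed between the rails, lengthwise, outside the opening (x of case in the frame of mouth between -0.15 and -0.029 m and y of case in the frame of mouth between -0.02 and 0.02 m and z of case in the frame of mouth between -0.006 and 0.012 m and angle between the y axis of case and the x axis of mouth, either way round below 0.35 rad and contact force between the fingers and case below 0.05 N), for 0.2 s.
2. the stick, held in the gripper, pushes the case under the guard (x of case in the frame of mouth between 0 and 0.13 m and x of push_face in the frame of mouth above -0.04 m and contact force between push_stick and case above 0.02 N and contact force between the fingers and push_stick above 0.5 N and contact force between the fingers and case below 0.05 N), for 0.05 s.
3. the case is home and the stick, drawn out, lies released and low (x of case in the frame of mouth above 0.13 m and y of case in the frame of mouth between -0.015 and 0.015 m and z of case in the frame of mouth below 0.01 m and angle between case's own z axis and vertical below 0.1 rad and contact force between the fingers and push_stick below 0.05 N and x of push_face in the frame of mouth below 0 m and height (world z) of push_stick below 0.02 m and angle between push_stick's own z axis and vertical below 0.15 rad and linear speed of push_stick below 0.03 m/s), for 0.2 s.
At the end, for the whole second after the job is handed in: The case is flat inside the hood with its middle at least 130 mm past the panel (home is 140), the stick lies on the bed with its tongue at least 18 mm into the 26 mm slot, square to the panel within 0.12 rad, released, all at rest (x of case in the frame of mouth above 0.13 m and y of case in the frame of mouth between -0.015 and 0.015 m and z of case in the frame of mouth below 0.01 m and angle between case's own z axis and vertical below 0.1 rad and contact force between the fingers and push_stick below 0.05 N and linear speed of each of case, push_stick below 0.02 m/s and angular speed of each of case, push_stick below 0.2 rad/s and x of tongue_tip in the frame of slot above 0.018 m and y of tongue_tip in the frame of slot between -0.005 and 0.005 m and z of tongue_tip in the frame of slot below 0.03 m and angle between the x axis of push_stick and the x axis of slot, either way round below 0.12 rad and height (world z) of push_stick below 0.012 m and angle between push_stick's own x axis and vertical above 1.45 rad); the robot touches nothing.
It fails at once if the gripper (its TCP) goes past the front panel into the opening (x of the grasp point in the frame of mouth above 0 m and y of the grasp point in the frame of mouth between -0.05 and 0.05 m and height (world z) of the grasp point below 0.06 m).
It fails at once if the case is tipped over (it must stay lid up) (angle between case's own z axis and vertical above 0.7 rad).
It fails at once if a bottle, the marker or the dish is shifted by more than 40 mm (distance of any of bottle_white, bottle_blue, marker, dish from where it was at the start of the episode above 0.04 m).
It fails at once if a bottle is knocked over (angle between any of bottle_white, bottle_blue's own z axis and vertical above 0.5 rad).
It also fails if it takes over 72 s, if anything falls off the work surface, if the arm or the gripper's body presses on something with over 40 N, if the wrist force passes 120 N, or if a joint passes its speed limit or range.

## Working session

There is one attempt and no reset: what is moved stays moved. The work goes in short steps, Python scripts to look and compute and a shell command to move; the robot and the scene stay as the last step left them, time stands still between calls to the robot, and variables do not carry over. Pictures are saved under pics/ and viewed, at most 14 in all, crops included, and the job is handed in when it is done.

```bash
mkdir -p pics
cat > h.py <<'E'
import numpy as np, cv2
from cell import get_obs, cams, ticket
def cam(n):
    c=cams.calibration(n); R=cv2.Rodrigues(np.array(c['rvec'],float))[0]; return c,R,np.array(c['tvec'],float)
def pts(n,depth,c=None):
    c,R,t=c or cam(n); v,u=np.mgrid[0:400,0:640]
    P=np.stack([(u-c['cx'])/c['fx']*depth,(v-c['cy'])/c['fy']*depth,depth],-1)
    return (P-t)@R
def ray(n,uv,z):
    c,R,t=cam(n); d=np.array([(uv[0]-c['cx'])/c['fx'],(uv[1]-c['cy'])/c['fy'],1])@R; o=-R.T@t
    return o+d*(z-o[2])/d[2]
E
python3 - <<'E'
from h import *
for n in ('top','scene'):
    p,d=cams.read_camera(n); np.savez(n,p=p,d=d); cv2.imwrite(f'pics/{n}0.png',p[:,:,::-1])
    c,R,t=cam(n); print(n,c['fx'],-R.T@t, R[2])
E
```

```text
top 383.37332657785356 [0.28092279 0.06753557 0.96082839] [ 0.20752877 -0.02877785 -0.97780552]
scene 374.65100189215775 [0.04434379 0.12526779 0.76498334] [ 0.50356957 -0.08703989 -0.85955904]
```

View pics/top0.png

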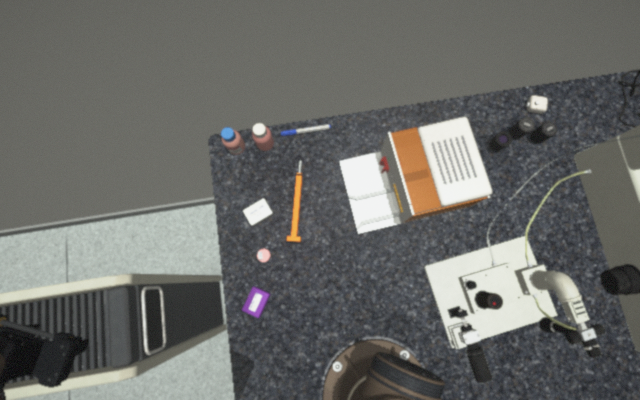

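View pics/scene0.png

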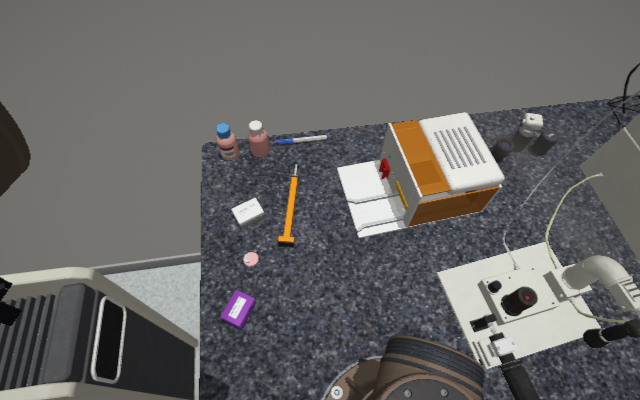

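Top view: the candidates for the case are the white/grey box at (258,211) and the purple one at (256,302). The white/grey one fits, because purple is the look-alike. The stick runs from its tongue at (300,165) to its foot at (293,239). The bed is around (370,190), the red switch at (384,163), and the feed opening at about (398,205). Next I'll confirm in an enlarged crop.

Run:
```python
from h import *
T=np.load('top.npz');p,d=T['p'],T['d']
a=cv2.resize(p[140:260,230:430],None,fx=4,fy=4,interpolation=cv2.INTER_CUBIC)
cv2.imwrite('pics/c1.png',a[:,:,::-1])
P=pts('top',d); hsv=cv2.cvtColor(p,cv2.COLOR_RGB2HSV)
H,S,V=[hsv[...,i].astype(int) for i in range(3)]
def box(m,name,z):
    n,l,s,c=cv2.connectedComponentsWithStats(m.astype(np.uint8))
    i=1+np.argmax(s[1:,4]); mm=l==i
    q=np.array([ray('top',(u,v),z)[:2] for v,u in np.argwhere(mm)],np.float32)
    (cx,cy),(w,h),an=cv2.minAreaRect(q*1000); print(name,s[i],'ctr',cx,cy,'size',w,h,'ang',an,'z',np.nanpercentile(P[mm][:,2],[10,50,90]))
    return mm,q
R=np.zeros(p.shape[:2],bool)
r=R.copy(); r[190:232,236:280]=1
box(r&(V>130)&(S<60),'case',0.03)
r=R.copy(); r[150:250,280:312]=1
mm,q=box(r&(S>150)&(H<20)&(V>120),'stick',0.022)
box(r&(V>110)&(S<60),'tongue',0.02)
r=R.copy(); r[145:240,330:402]=1
box(r&(V>140)&(S<60)&(P[...,2]<.02),'bed',0.004)
r=R.copy(); r[145:240,370:402]=1
mm,q=box(r&(S>120)&((H<6)|(H>172)),'red',0.03)
# panel/hood top
r=R.copy(); r[100:230,370:500]=1
m=r&(P[...,2]>.12)
box(m,'hoodtop',0.14)
```

```text
case [243 198  30  28 488] ctr 463.4487609863281 213.39614868164062 size 47.68435287475586 63.74287796020508 ang 22.505109786987305 z [0.02526999 0.02988271 0.03216248]
stick [287 175  15  67 451] ctr 459.8420715332031 122.82371520996094 size 32.01968765258789 166.6344757080078 ang 80.59452056884766 z [0.02029526 0.02393265 0.0265797 ]
tongue [297 160   5  13  43] ctr 564.206787109375 94.22386169433594 size 9.53974723815918 31.683128356933594 ang 70.78434753417969 z [-0.00104327  0.01135576  0.02122522]Traceback (most recent call last):
  File "<stdin>", line 20, in <module>
  File "<stdin>", line 10, in box
  File "h.py", line 10, in ray
    c,R,t=cam(n); d=np.array([(uv[0]-c['cx'])/c['fx'],(uv[1]-c['cy'])/c['fy'],1])@R; o=-R.T@t
          ~~~^^^
  File "h.py", line 4, in cam
    c=cams.calibration(n); R=cv2.Rodrigues(np.array(c['rvec'],float))[0]; return c,R,np.array(c['tvec'],float)
ValueError: time passes only in moves, steps and waits
```

View pics/c1.png

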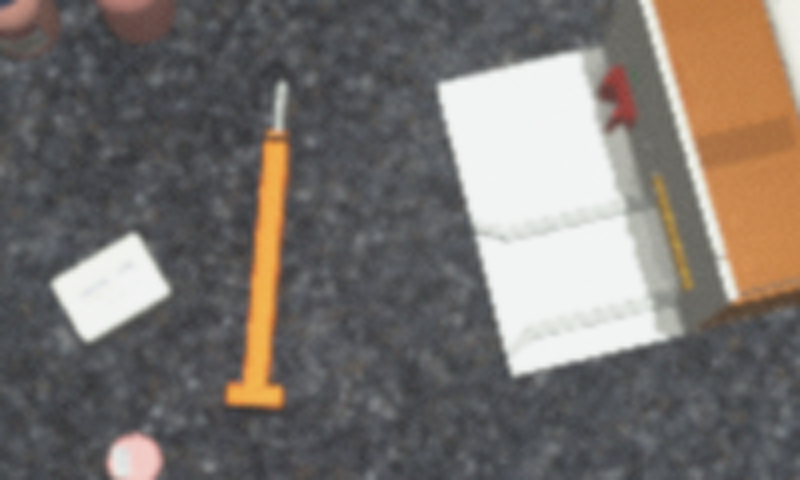

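The crop confirms it: the grey/white case is at crop (110,287), the stick's foot is at (255,396) and its tongue tip at (282,83). The bed's outer corners are at (440,84) and (513,375), and the switch lead-in is at about (607,110).

```bash
cat > h.py <<'E'
import numpy as np, cv2
from cell import get_obs, cams, ticket
_c={}
def cam(n):
    if n not in _c:
        c=cams.calibration(n); _c[n]=(c,cv2.Rodrigues(np.array(c['rvec'],float))[0],np.array(c['tvec'],float))
    return _c[n]
def pts(n,depth):
    c,R,t=cam(n); v,u=np.mgrid[0:400,0:640]
    return (np.stack([(u-c['cx'])/c['fx']*depth,(v-c['cy'])/c['fy']*depth,depth],-1)-t)@R
def ray(n,uv,z):
    c,R,t=cam(n); uv=np.atleast_2d(uv).astype(float)
    d=np.c_[(uv[:,0]-c['cx'])/c['fx'],(uv[:,1]-c['cy'])/c['fy'],np.ones(len(uv))]@R; o=-R.T@t
    return o+d*((z-o[2])/d[:,2])[:,None]
def big(m):
    n,l,s,c=cv2.connectedComponentsWithStats(m.astype(np.uint8)); return l==1+np.argmax(s[1:,4])
def box(n,m,name,z):
    mm=big(m); q=ray(n,np.argwhere(mm)[:,::-1],z)[:,:2]*1000
    (cx,cy),(w,h),a=cv2.minAreaRect(q.astype(np.float32)); print(name,n,'px',mm.sum(),'ctr %.1f %.1f size %.1f %.1f ang %.1f'%(cx,cy,w,h,a)); return mm,q
def hsv(p):
    return [x.astype(int) for x in cv2.split(cv2.cvtColor(p,cv2.COLOR_RGB2HSV))]
E
python3 - <<'E'
from h import *
g=lambda u,v,z:ray('top',((230+u/4-.4),(140+v/4-.4)),z)[0]*1000
for nm,u,v,z in [('bedfar',440,84,.004),('bednear',513,375,.004),('tip',282,83,.018),('footL',226,396,.024),('footR',284,400,.024),('footend',255,408,.022),('shoulder',275,133,.024),('redA',603,90,.036),('redB',608,130,.036),('rail1 flare',503,238,.012),('rail2 flare',535,330,.012)]:
    print(nm,g(u,v,z).round(1))
T=np.load('top.npz');p,d=T['p'],T['d'];P=pts('top',d);H,S,V=hsv(p)
def reg(a,b,c,e):
    r=np.zeros((400,640),bool); r[a:b,c:e]=1; return r
mm,q=box('top',reg(190,232,236,280)&(V>130)&(S<60),'case',.03)
mm,q=box('top',reg(150,250,280,312)&(S>150)&(H<20)&(V>120),'stick',.023)
s=q[(q[:,0]>420)]; vx=cv2.fitLine(s.astype(np.float32),cv2.DIST_L2,0,.01,.01).ravel(); print('bar line',vx, s.mean(0))
m=big(reg(100,235,370,500)&(P[...,2]>.11)&(P[...,2]<.16)); 
print('top z',np.median(P[m][:,2])); mm,q=box('top',m,'hoodtop',.14)
m=reg(145,240,330,402)&(V>150)&(S<50)&(P[...,2]<.02); mm,q=box('top',m,'bed',.004)
# bed outer edge: leftmost px per row
e=np.array([(np.argwhere(mm[v])[0,0]-.5,v) for v in range(166,230)]); w=ray('top',e,.004)[:,:2]*1000
print('bed edge',cv2.fitLine(w.astype(np.float32),cv2.DIST_HUBER,0,.01,.01).ravel())
e=np.array([(np.argwhere(V[v,370:420]*(S[v,370:420]<60)>200),v)[0].ravel()[:1].tolist()+[v] for v in range(140,200) if (V[v,370:420]*(S[v,370:420]<60)>200).any()]);
# case by scene
Q=np.load('scene.npz');p2=Q['p'];H,S,V=hsv(p2)
box('scene',reg(190,230,225,270)&(V>150)&(S<60),'case',.03)
m,q=box('scene',reg(150,250,272,305)&(S>150)&(H<20)&(V>120),'stick',.023)
m,q=box('scene',reg(150,185,372,395)&(S>120)&((H<8)|(H>172)),'red',.036)
E
```

```text
bedfar [566.6 -10.4   4. ]
bednear [372.6 -23.8   4. ]
tip [579.4  90.6  18. ]
footL [386.1 153.1  24. ]
footR [378.  118.5  24. ]
footend [376.2 136.8  22. ]
shoulder [545.6  99.6  24. ]
redA [ 536.8 -108.1   36. ]
redB [ 510.7 -106.3   36. ]
rail1 flare [458.  -32.1  12. ]
rail2 flare [397.3 -41.5  12. ]
case top px 488 ctr 463.4 213.4 size 47.7 63.7 ang 22.5
stick top px 451 ctr 459.7 122.8 size 32.0 166.5 ang 80.6
bar line [ 9.7366220e-01 -2.2799543e-01  4.7947443e+02  1.1352377e+02] [479.47444202 113.52377634]
top z 0.1392363737419028
hoodtop top px 7131 ctr 483.0 -213.4 size 197.5 192.6 ang 4.2
bed top px 3223 ctr 474.3 -72.6 size 197.9 116.2 ang 4.9
bed edge [ 9.9649179e-01  8.3690733e-02  4.6810782e+02 -1.4967204e+01]
case scene px 485 ctr 463.8 215.1 size 44.8 60.3 ang 22.2
stick scene px 488 ctr 461.3 124.4 size 33.0 166.0 ang 79.8
red scene px 150 ctr 527.5 -113.2 size 23.7 58.9 ang 75.8
```

Run:
```python
from h import *
from scipy.spatial.transform import Rotation as Ro
o=get_obs(); print(o['time_s'],o['tcp_pos'],Ro.from_quat(o['tcp_rot']).as_matrix().round(3).tolist(),o['joint_positions'],o['gripper_width'])
c=cams.calibration('wrist');print(c)
R=cv2.Rodrigues(np.array(c['rvec']))[0];print(-R.T@c['tvec'],R.round(2).tolist())
```

```text
0.1 [0.25117215 0.57207642 0.23292138] [[-0.916, 0.402, -0.001], [0.402, 0.916, -0.001], [0.0, -0.001, -1.0]] [ 1.05141229e+00  4.91486432e-01  1.55940820e+00 -5.70776196e-06
  1.09172672e+00 -1.05598963e-01] 0.09503268376011527
{'fx': 309.70691628693146, 'fy': 309.70691628693146, 'cx': 322.8173059794445, 'cy': 199.06853702894003, 'rvec': array([-2.44494351, -1.5969282 , -0.20562086]), 'tvec': array([-0.62471157, -0.02914644,  0.39025956])}
[0.18640462 0.600388   0.38497292] [[0.4, 0.92, 0.0], [0.89, -0.39, 0.25], [0.23, -0.1, -0.97]]
```

```bash
python3 -m jog '[[-38,-27,5,0,0,0,75],[-38,-27,5,0,0,0,75],[-38,-27,5,0,0,0,75],[-38,-27,5,0,0,0,75],[-38,-27,5,0,0,0,75],[-38,-27,5,0,0,0,75],[-38,-27,5,0,0,0,75],[-38,-27,5,0,0,0,75]]'
python3 -m jog '[[-34.6,-26.5,5,0,0,0,75],[0,0,5,0,0,0.127,75],[0,0,5,0,0,0.127,75],[0,0,0,0,0,0.127,75],[0,0,0,0,0,0.127,75],[0,0,0,0,0,0.127,75],[0,0,0,0,0,0.127,75],[0,0,0,0,0,0,75]]'
cat >> h.py <<'E'
from scipy.spatial.transform import Rotation as Ro
def wcam():
    c=cams.calibration('wrist'); return c,cv2.Rodrigues(np.array(c['rvec'],float))[0],np.array(c['tvec'],float)
def wray(C,uv,z):
    c,R,t=C; uv=np.atleast_2d(uv).astype(float); a=(uv-[c['cx'],c['cy']])/c['fx']; r=np.linalg.norm(a,axis=1)+1e-9
    d=np.c_[a/r[:,None]*np.sin(r)[:,None],np.cos(r)]@R; o=-R.T@t
    return (o+d*((z-o[2])/d[:,2])[:,None])*1000
def st():
    o=get_obs(); M=Ro.from_quat(o['tcp_rot']).as_matrix(); 
    print('t%.2f'%o['time_s'],'tcp',(o['tcp_pos']*1000).round(1),'yawy %.2f'%np.degrees(np.arctan2(M[1,1],M[0,1])),'tilt',M[:2,2].round(4),'q',np.degrees(o['joint_positions']).round(1),'w %.1f'%(o['gripper_width']*1000),'gf %.1f'%o['grip_force'],'F',np.round(o['force'],1)); return o,M
def go(x,y,yaw=None):
    "tool-axis shift to world x,y (mm), and turn about tool z to yaw"
    o,M=st(); s=M.T@np.array([x-o['tcp_pos'][0]*1000,y-o['tcp_pos'][1]*1000,0])
    cy=np.degrees(np.arctan2(M[1,1],M[0,1])); print('shift',s.round(1),'turn',None if yaw is None else np.radians(cy-yaw).round(4))
E
python3 - <<'E'
from h import *
st(); C=wcam(); p,d=cams.read_camera('wrist'); np.savez('w1',p=p,d=d); cv2.imwrite('pics/w1.png',p[:,:,::-1])
import pickle; pickle.dump(C,open('w1.pkl','wb'))
E
```

```text
time_s: 0.9
tcp_pos: [0.4434, 0.2505, 0.1932]
tcp_rot: [0.205, 0.979, 0.0, -0.0]
force: [1.1, 0.2, -0.3]
gripper_width: 0.0749
grip_force: 0.0
time_s: 1.7
tcp_pos: [0.4637, 0.2141, 0.1782]
tcp_rot: [0.555, 0.832, -0.0, -0.0]
force: [-0.3, 0.0, 0.1]
gripper_width: 0.0749
grip_force: 0.0
t1.70 tcp [463.7 214.1 178.2] yawy 22.52 tilt [-0.0004 -0.0001] q [ 17.4  22.9 108.8   0.   48.3  -5.2] w 74.9 gf 0.0 F [-0.3  0.   0.1]
```

View pics/w1.png

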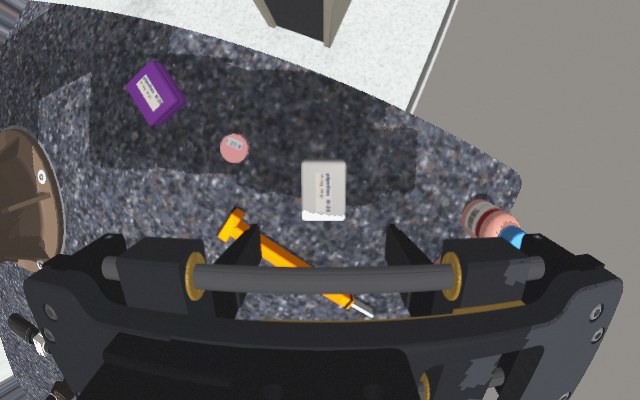

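The wrist view shows the case square to the tool, cols 302–346, rows 160–213, lying between the fingers. Next I'll check its centre numerically.

Run:
```python
from h import *; import pickle
C=pickle.load(open('w1.pkl','rb'));p=np.load('w1.npz')['p'];H,S,V=hsv(p)
r=np.zeros((400,640),bool);r[150:230,290:360]=1
m=big(r&(S<45)&(V>125)); 
q=wray(C,np.argwhere(m)[:,::-1],.03)[:,:2]; print(cv2.minAreaRect(q.astype(np.float32)))
e=wray(C,[(302,187),(346,187),(324,160),(324,213)],.03);print(e.round(1), e.mean(0))
```

```text
((463.0268249511719, 214.1767578125), (46.89689254760742, 60.57154846191406), 22.53441047668457)
[[443.  210.5  30. ]
 [483.4 227.2  30. ]
 [452.9 243.8  30. ]
 [473.6 193.9  30. ]] [463.21932741 218.84878198  30.        ]
```

```bash
python3 -m jog '[[0,0,40,0,0,0,75],[0,0,40,0,0,0,75],[0,0,40,0,0,0,75],[0,0,26.2,0,0,0,75],[0,0,0,0,0,0,75],[0,0,0,0,0,0,30],[0,0,0,0,0,0,30],[0,0,0,0,0,0,30]]' 20
python3 -m jog '[[0,0,0,0,0,0,30],[0,0,0,0,0,0,30],[0,0,0,0,0,0,30],[0,0,-30,0,0,0,30],[0,0,-40,0,0,0,30],[0,0,0,0,0,0,30]]' 20
python3 - <<'E'
from h import *
go(430.1,-60.2,4.4)
E
```

```text
time_s: 2.55
tcp_pos: [0.4645, 0.2143, 0.0337]
tcp_rot: [0.554, 0.832, 0.001, 0.001]
force: [-0.0, 0.1, 0.2]
gripper_width: 0.0562
grip_force: 0.0
time_s: 3.15
tcp_pos: [0.4654, 0.2147, 0.1062]
tcp_rot: [0.555, 0.832, 0.003, 0.002]
force: [1.0, 0.1, -1.9]
gripper_width: 0.0441
grip_force: 20.0
t3.15 tcp [465.4 214.7 106.2] yawy 22.64 tilt [0.0063 0.0021] q [ 17.4  29.2 112.6   0.   37.8  -5.3] w 44.1 gf 20.0 F [ 1.   0.1 -1.9]
shift [-240.1 -138.4   -0.8] turn 0.3184
```

```bash
python3 -m jog '[[0,0,0,0,0,0.106,30],[0,0,0,0,0,0.106,30],[0,0,0,0,0,0.106,30],[-40,-8,0,0,0,0,30],[-40,-8,0,0,0,0,30],[-40,-8,0,0,0,0,30],[-40,-8,0,0,0,0,30]]'
python3 -m jog '[[-40,-8,0,0,0,0,30],[-37,-8,0,0,0,0,30],[-34,-8,0,0,0,0,30],[0,0,0,0,0,0,30],[0,0,0,0,0,0,30]]'
python3 - <<'E'
from h import *
go(430.1,-60.2,4.4)
C=wcam(); p,d=cams.read_camera('wrist'); np.savez('w2',p=p,d=d); cv2.imwrite('pics/w2.png',p[:,:,::-1])
import pickle; pickle.dump(C,open('w2.pkl','wb'))
E
```

```text
time_s: 3.85
tcp_pos: [0.4436, 0.0508, 0.1019]
tcp_rot: [0.679, 0.734, -0.0, -0.0]
force: [0.4, -0.1, -0.3]
gripper_width: 0.0443
grip_force: 20.0
time_s: 4.35
tcp_pos: [0.4286, -0.0608, 0.1019]
tcp_rot: [0.68, 0.733, -0.0, -0.0]
force: [-0.6, 0.6, -1.4]
gripper_width: 0.0444
grip_force: 20.0
t4.35 tcp [428.6 -60.8 101.9] yawy 4.29 tilt [-0.0004  0.0003] q [-16.8  25.2 123.3   0.   31.6 -21.1] w 44.4 gf 20.0 F [-0.6  0.6 -1.4]
shift [ 0.5  1.6 -0. ] turn -0.0019
```

View pics/w2.png

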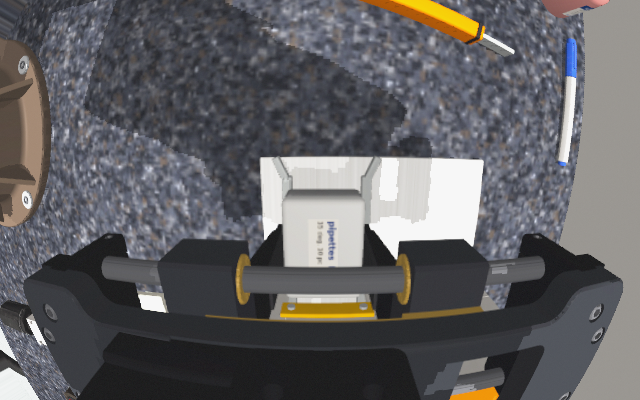

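Wrist view: the case is held over the infeed. The bed's outer corners are at (261,157) and (483,160), and the rails start near (287,183) and (364,183). From these I'll recompute the hood frame.

```bash
python3 - <<'E'
from h import *; import pickle
C=pickle.load(open('w2.pkl','rb'));p=np.load('w2.npz')['p']
a=wray(C,[(261,157)],.004)[0];b=wray(C,[(483,160)],.004)[0]
Y=(b-a)[:2];print(a,b,np.linalg.norm(Y),np.degrees(np.arctan2(Y[1],Y[0])))
Y/=np.linalg.norm(Y);X=np.array([Y[1],-Y[0]]);print('origin',(a+b)[:2]/2-42.5*Y+110*X)
# bed edge line fit by columns
H,S,V=hsv(p);g=cv2.cvtColor(p,cv2.COLOR_RGB2GRAY).astype(float)
g=cv2.GaussianBlur(g,(3,3),0)
e=[(u,145+np.argmax(np.diff(g[145:175,u]))+.5) for u in list(range(268,345,3))+list(range(380,478,3))]
w=wray(C,e,.004)[:,:2];f=cv2.fitLine(w.astype(np.float32),cv2.DIST_HUBER,0,.01,.01).ravel();print('edge',f,np.degrees(np.arctan2(f[1],f[0])))
# rails profile along rows
for v in (172,178,186,192):
    row=g[v,262:390]; dd=np.diff(row); i=np.argsort(-abs(dd))[:8]; print(v,sorted((262+i).tolist()))
for uv in [(273,157),(288,186),(381,157),(363,186)]: print(uv,wray(C,[uv],.012)[0].round(1))
E
python3 - <<'E'
import cv2
p=cv2.imread('pics/w2.png')[145:225,250:400]
cv2.imwrite('pics/c2.png',cv2.resize(p,None,fx=5,fy=5,interpolation=cv2.INTER_CUBIC))
E
```

```text
[375.11130638 -23.54030836   4.        ] [567.98346604  -8.75435456   4.        ] 193.43808932716576 4.3838309892518685
origin [ 437.57986776 -129.07411168]
edge [ 9.9691737e-01  7.8458413e-02  4.6940421e+02 -1.6154461e+01] 4.4999604
172 [284, 285, 287, 288, 364, 365, 367, 380]
178 [281, 286, 292, 359, 360, 362, 371, 379]
186 [281, 289, 291, 292, 293, 359, 360, 371]
192 [281, 285, 286, 287, 357, 358, 371, 378]
(273, 157) [386.4 -21.9  12. ]
(288, 186) [399.6 -44.5  12. ]
(381, 157) [471.7 -15.4  12. ]
(363, 186) [459.6 -40.   12. ]
```

View pics/c2.png

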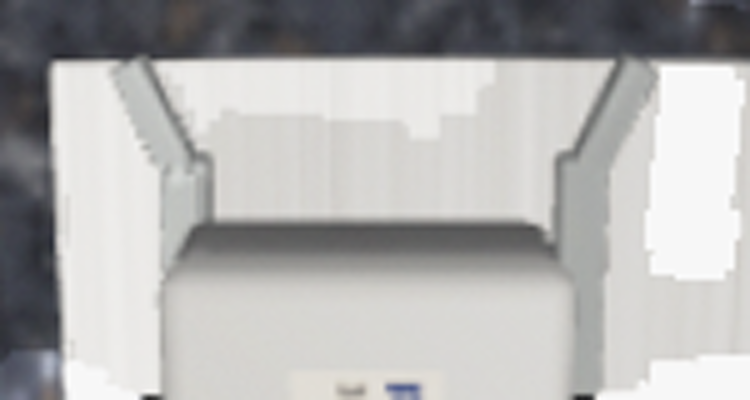

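Run:
```python
from h import *; import pickle
C=pickle.load(open('w2.pkl','rb'))
for l,r,z in [((292.6,188),(361,188),.004),((283,178),(371.4,178),.012),((275,158.5),(379,158.5),.012)]:
    a,b=wray(C,[l,r],z)[:,:2]; m=(a+b)/2; Y=np.array([np.cos(np.radians(4.4)),np.sin(np.radians(4.4))]);X=np.array([Y[1],-Y[0]])
    o=np.array([437,-129.5]); print(np.linalg.norm(b-a),'hood x,y of middle',(m-o)@X,(m-o)@Y)
# case hood pose from visible rear top edge: centre col
print(wray(C,[(283,215),(365,215)],.1)[:,:2].mean(0))
go(430.1,-60.2)
```

```text
56.79225255904611 hood x,y of middle -84.10664608919468 0.4714361048779043
70.73091991998729 hood x,y of middle -94.11238793716726 0.707023912555413
82.42844171304196 hood x,y of middle -109.91795064752066 0.5555878702966801
[427.78798691 -38.94735579]
t4.40 tcp [428.7 -60.1 102. ] yawy 4.38 tilt [-0.0004  0.0003] q [-16.7  25.2 123.3   0.   31.6 -21.1] w 43.9 gf 20.0 F [-0.7  0.7 -1.1]
shift [-0.2  1.4 -0. ] turn None
```

```bash
python3 -m jog '[[0,3.4,0,0,0,0,30],[0,0,25,0,0,0,30],[0,0,25,0,0,0,30],[0,0,14.5,0,0,0,30],[0,0,0,0,0,0,30],[0,0,0,0,0,0,54],[0,0,0,0,0,0,54],[0,0,0,0,0,0,54]]'
python3 -m jog '[[0,0,-20,0,0,0,60],[0,0,-30,0,0,0,60],[0,0,-30,0,0,0,60],[40,0,0,0,0,0,60],[40,0,0,0,0,0,60],[40,0,0,0,0,0,60],[0,0,0,0,0,0,60]]'
python3 - <<'E'
from h import *; import pickle
C=wcam(); p,d=cams.read_camera('wrist'); np.savez('w3',p=p,d=d); cv2.imwrite('pics/w3.png',p[:,:,::-1]);pickle.dump(C,open('w3.pkl','wb'))
# stick grasp: at stick x=-58
f=np.array([376.2,136.8]);t=np.array([579.4,90.6]);u=(f-t)/np.linalg.norm(f-t);m=(f+t)/2;g=m-58*u
print('grasp',g,'dir',np.degrees(np.arctan2(u[1],u[0])))
go(g[0],g[1],-102.8)
E
```

```text
time_s: 5.2
tcp_pos: [0.4325, -0.0599, 0.0382]
tcp_rot: [0.679, 0.734, 0.0, 0.0]
force: [-0.4, 0.3, 0.3]
gripper_width: 0.0535
grip_force: 0.0
time_s: 5.9
tcp_pos: [0.4223, 0.0627, 0.1183]
tcp_rot: [0.678, 0.735, 0.0, 0.0]
force: [-0.6, 0.5, -0.0]
gripper_width: 0.0598
grip_force: 0.0
grasp [534.3566118  100.84116405] dir 167.1908591502342
t5.95 tcp [422.7  61.2 118.2] yawy 4.63 tilt [0.001  0.0001] q [ -0.6  23.  123.2   0.   33.7  -5.3] w 60.2 gf 0.0 F [-0.2 -0.2 -0.6]
shift [3.050e+01 1.145e+02 1.000e-01] turn 1.8751
```

View pics/w3.png

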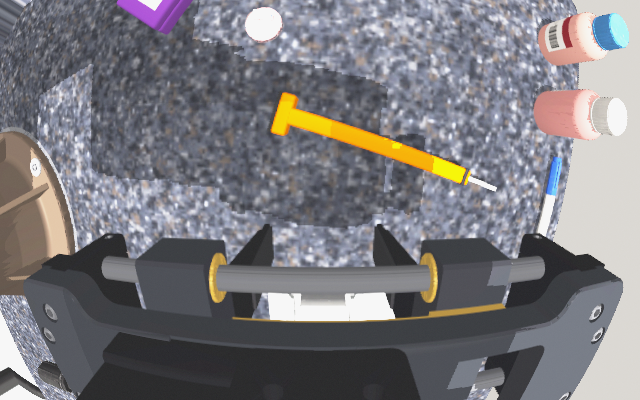

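The wrist view shows the whole stick, with its foot at (284,114) and tongue tip at (496,189). I'll measure it here and check the case from the top camera.

Run:
```python
from h import *; import pickle
C=pickle.load(open('w3.pkl','rb'));p=np.load('w3.npz')['p'];H,S,V=hsv(p)
r=np.zeros((400,640),bool);r[80:200,260:480]=1
m=big(r&(S>140)&(H<32)&(V>130));q=wray(C,np.argwhere(m)[:,::-1],.022)[:,:2]
print(cv2.minAreaRect(q.astype(np.float32)))
a=np.array([-.975,.2217]);s=(q-[478,113.7])@a;b=q[(s<75)&(s>-65)]
f=cv2.fitLine(b.astype(np.float32),cv2.DIST_HUBER,0,.01,.01).ravel();u=f[:2]*np.sign(f[:2]@a);print('bar',f[2:],np.degrees(np.arctan2(u[1],u[0])),'stick-x extent',[((q-f[2:])@u).min(),((q-f[2:])@u).max()])
s=(q-f[2:])@u; mid=f[2:]+u*(s.max()-105+ -.5); print('mid from foot',mid,'from shoulder',f[2:]+u*(s.min()+71))
tip=wray(C,[(496,189)],.012)[0,:2]; print('tip',tip,'mid from tip',tip+u*105)
T,d=cams.read_camera('top');np.savez('top2',p=T,d=d);H,S,V=hsv(T);P=pts('top',d);cv2.imwrite('pics/top2.png',T[:,:,::-1])
r=np.zeros((400,640),bool);r[180:235,340:400]=1
m=r&(P[...,2]>.02)&(P[...,2]<.045)&(S<60);mm,q=box('top',m,'case',.034)
Y=np.array([np.cos(np.radians(4.4)),np.sin(np.radians(4.4))]);X=np.array([Y[1],-Y[0]])
c=np.array(cv2.minAreaRect(q.astype(np.float32))[0])-[437.5,-129.4];print('case hood',c@X,c@Y,np.median(P[mm][:,2]))
```

```text
((460.7216796875, 118.32089233398438), (34.75435256958008, 168.6215362548828), 76.7189712524414)
bar [469.50983  116.542755] 166.91360025297337 stick-x extent [np.float64(-75.36495256497524), np.float64(93.32368820580527)]
mid from foot [481.36991623 113.78579334] from shoulder [473.76142018 115.55444211]
tip [586.83632992  89.30803124] mid from tip [484.56320934 113.08214221]
case top px 117 ctr 432.6 -77.3 size 43.3 21.4 ang 4.9
case hood -52.34892426939688 -0.9315025468586628 0.034039873252235946
```

```bash
python3 -m jog '[[10.3,38,0,0,0,0,45],[10.3,38,0,0,0,0,45],[10.3,38.5,0,0,0,0,45],[0,0,0,0,0,0.1445,45],[0,0,0,0,0,0.1445,45],[0,0,0,0,0,0.1445,45],[0,0,0,0,0,0.1445,45],[0,0,0,0,0,0.1445,45]]'
python3 -m jog '[[0,0,0,0,0,0.1445,45],[0,0,0,0,0,0.1445,45],[0,0,0,0,0,0.1445,45],[0,0,0,0,0,0.1445,45],[0,0,0,0,0,0.1445,45],[0,0,0,0,0,0.1445,45],[0,0,0,0,0,0.1445,45],[0,0,0,0,0,0.1445,45]]'
python3 -m jog '[[0,0,20,0,0,0,45],[0,0,20,0,0,0,45],[0,0,0,0,0,0,45],[0,0,0,0,0,0,45]]'
python3 - <<'E'
from h import *
go(534.2,101.3,-103.0)
C=wcam(); p,d=cams.read_camera('wrist'); cv2.imwrite('pics/w4.png',p[:,:,::-1])
E
```

```text
time_s: 6.8
tcp_pos: [0.5351, 0.0975, 0.1178]
tcp_rot: [0.897, 0.443, 0.0, 0.0]
force: [-0.4, 0.8, 0.7]
gripper_width: 0.045
grip_force: 0.0
time_s: 7.6
tcp_pos: [0.5351, 0.0975, 0.1178]
tcp_rot: [0.993, -0.119, 0.0, -0.0]
force: [-0.5, -0.7, 0.7]
gripper_width: 0.0449
grip_force: 0.0
time_s: 8.0
tcp_pos: [0.535, 0.0981, 0.078]
tcp_rot: [0.993, -0.116, -0.0, 0.0]
force: [-0.5, -1.0, 1.1]
gripper_width: 0.0451
grip_force: 0.0
t8.00 tcp [535.   98.1  78. ] yawy -103.29 tilt [-0.0004  0.    ] q [  3.4  33.8 109.1   0.   37.2 106.7] w 45.1 gf 0.0 F [-0.5 -1.   1.1]
shift [-1.5 -2.9  0. ] turn -0.0051
```

View pics/w4.png

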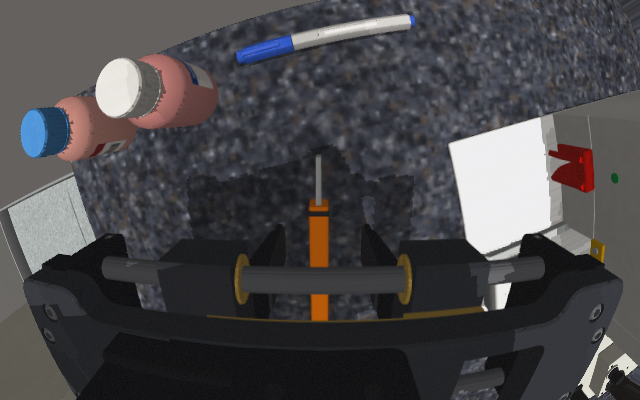

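The stick sits square between the fingers, with its shoulder at (318,201) and tongue tip at (319,155).

```bash
python3 - <<'E'
from h import *
C=wcam(); s=wray(C,[(318,201)],.024)[0]; t=wray(C,[(319,155)],.020)[0]; o,M=st()
for n,w in (('shoulder(-71)',s),('tip(-105)',t)): print(n,w.round(1),'tool-frame rel tcp',(M.T@(w-o['tcp_pos']*1000)).round(1))
E
python3 -m jog '[[0,-2,27,0,0,0.0,45],[0,0,27,0,0,0,45],[0,0,0,0,0,0,45],[0,0,0,0,0,0,8],[0,0,0,0,0,0,8],[0,0,0,0,0,0,8],[0,0,0,0,0,0,8],[0,0,0,0,0,0,8]]' 40
python3 -c "
from h import *
st()"
```

```text
t8.05 tcp [535.2  98.4  78.4] yawy -103.27 tilt [0.0006 0.0001] q [  3.5  33.7 109.1   0.   37.2 106.7] w 45.3 gf 0.0 F [0.8 1.1 0.6]
shoulder(-71) [551.5  97.8  24. ] tool-frame rel tcp [15.9 -3.2 54.4]
tip(-105) [581.9  89.9  20. ] tool-frame rel tcp [47.3 -2.5 58.4]
time_s: 8.85
tcp_pos: [0.5355, 0.1011, 0.0244]
tcp_rot: [0.993, -0.115, 0.001, -0.0]
force: [-0.6, 0.6, 6.0]
gripper_width: 0.0137
grip_force: 40.0
t8.85 tcp [535.5 101.1  24.4] yawy -103.21 tilt [0.0011 0.0001] q [  3.7  38.9 110.5   0.   30.5 107. ] w 13.7 gf 40.0 F [-0.6  0.6  6. ]
```

```bash
python3 -m jog '[[0,0,-20,0,0,0,8],[0,0,-20,0,0,0,8],[0,0,-20,0,0,-0.1445,8],[0,0,0,0,0,-0.1445,8],[0,0,0,0,0,-0.1445,8],[0,0,0,0,0,-0.1445,8],[0,0,0,0,0,-0.1445,8],[0,0,0,0,0,-0.1445,8]]'
python3 -m jog '[[0,0,0,0,0,-0.1445,8],[0,0,0,0,0,-0.1445,8],[0,0,0,0,0,-0.1445,8],[0,0,0,0,0,-0.1445,8],[0,0,0,0,0,-0.1445,8],[0,0,0,0,0,-0.1445,8],[0,0,0,0,0,-0.1445,8],[0,0,0,0,0,0,8]]'
python3 -c "
from h import *
go(416.3,145.8,4.4)"
```

```text
time_s: 9.65
tcp_pos: [0.5352, 0.1011, 0.0839]
tcp_rot: [0.949, 0.316, 0.0, -0.0]
force: [0.1, -0.3, -0.5]
gripper_width: 0.0139
grip_force: 40.0
time_s: 10.45
tcp_pos: [0.5351, 0.1011, 0.0838]
tcp_rot: [0.679, 0.735, 0.0, -0.0]
force: [-0.5, 0.5, -0.2]
gripper_width: 0.0138
grip_force: 40.0
t10.45 tcp [535.1 101.1  83.8] yawy 4.54 tilt [-0.0001  0.0001] q [  3.7  33.3 108.8   0.   38.   -0.8] w 13.8 gf 40.0 F [-0.5  0.5 -0.2]
shift [  54.  -114.9    0. ] turn 0.0024
```

```bash
python3 -m jog '[[18,-38.3,0,0,0,0.0025,8],[18,-38.3,0,0,0,0,8],[18,-38.3,0,0,0,0,8],[0,0,18,0,0,0,8],[0,0,18,0,0,0,8],[0,0,17.5,0,0,0,8],[0,0,0,0,0,0,8],[0,0,0,0,0,0,8]]'
python3 - <<'E'
from h import *
go(416.3,145.8,4.4)
T,d=cams.read_camera('top');H,S,V=hsv(T);P=pts('top',d)
a=cv2.resize(T[150:260,250:420],None,fx=4,fy=4,interpolation=cv2.INTER_CUBIC);cv2.imwrite('pics/c5.png',a[:,:,::-1])
r=np.zeros((400,640),bool);r[160:260,240:400]=1
mm,q=box('top',r&(S>150)&(H<20)&(V>100),'stick',.029)
Y=np.array([np.cos(np.radians(4.4)),np.sin(np.radians(4.4))]);X=np.array([Y[1],-Y[0]]);h=(q-[437.5,-129.4])@np.c_[X,Y]
print('ext',h.min(0),h.max(0),'z',np.percentile(P[mm][:,2],[20,50,80]))
for a,b in [(-250,-210),(-210,-170),(-170,-135),(-128,-118)]:
    k=(h[:,0]>a)&(h[:,0]<b); print(a,b,k.sum(),h[k].mean(0) if k.any() else '')
E
```

```text
time_s: 11.25
tcp_pos: [0.4166, 0.1463, 0.0304]
tcp_rot: [0.681, 0.732, -0.0, -0.0]
force: [-0.4, 0.0, 0.2]
gripper_width: 0.0137
grip_force: 40.0
t11.25 tcp [416.6 146.3  30.4] yawy 4.13 tilt [-0.0006 -0.    ] q [ 10.8  34.1 124.8   0.   21.1   6.6] w 13.7 gf 40.0 F [-0.4  0.   0.2]
shift [-0.4 -0.3  0. ] turn -0.0048
stick top px 25 ctr 427.8 -11.2 size 30.7 4.7 ang 8.4
ext [-121.85215972  -15.9597316 ] [-116.51473331   14.78651431] z [0.02878854 0.02970791 0.0309565 ]
-250 -210 0 
-210 -170 0 
-170 -135 0 
-128 -118 17 [-119.67641022    0.91618193]
```

View pics/c5.png

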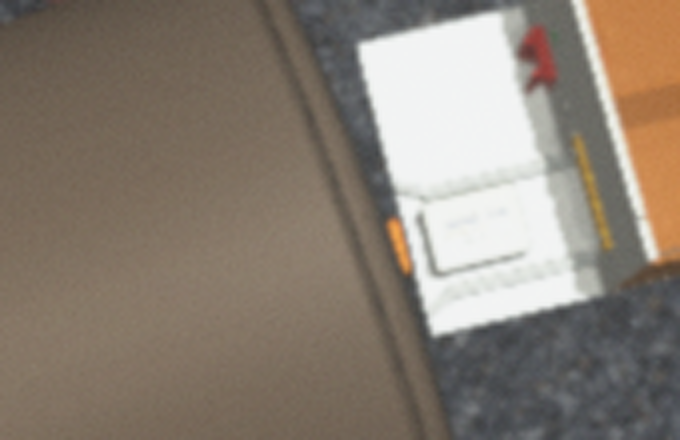

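```bash
python3 -m jog '[[-10,0,0,0,0,0,8],[-10,0,0,0,0,0,8],[-15,0,0,0,0,0,8],[-20,0,0,0,0,0,8],[-20,0,0,0,0,0,8],[-20,0,0,0,0,0,8],[-20,0,0,0,0,0,8],[-20,0,0,0,0,0,8]]'
python3 -c "
from h import *
go(416.3+226*.0767,145.8-226*.997,4.4)"
python3 -m jog '[[-8,0,0,0,0,0,8],[-8,0,0,0,0,0,8],[-8,0,0,0,0,0,8],[-8,0,0,0,0,0,8],[-8,0,0,0,0,0,8],[-8,0,0,0,0,0,8],[-8,0,0,0,0,0,8],[-8,0,0,0,0,0,8]]'
python3 -c "
from h import *
go(416.3+226*.0767,145.8-226*.997,4.4)"
```

```text
time_s: 12.1
tcp_pos: [0.4266, 0.01, 0.0307]
tcp_rot: [0.681, 0.733, 0.0, 0.0]
force: [-0.5, 0.9, -0.7]
gripper_width: 0.0135
grip_force: 40.0
t12.10 tcp [426.6  10.   30.7] yawy 4.21 tilt [ 0.0007 -0.    ] q [ -7.5  33.6 126.9   0.   19.5 -11.8] w 13.5 gf 40.0 F [-0.5  0.9 -0.7]
shift [-89.8   0.4   0. ] turn -0.0033
time_s: 12.9
tcp_pos: [0.4314, -0.0528, 0.0302]
tcp_rot: [0.68, 0.733, 0.0, -0.0]
force: [-0.4, 0.9, -0.1]
gripper_width: 0.0137
grip_force: 40.0
t12.90 tcp [431.4 -52.8  30.2] yawy 4.27 tilt [0.     0.0001] q [-15.7  33.9 125.8   0.   20.3 -20. ] w 13.7 gf 40.0 F [-0.4  0.9 -0.1]
shift [-26.8   0.2  -0. ] turn -0.0022
```

```bash
python3 -m jog '[[-4,0,0,0,0,0,8],[-4,0,0,0,0,0,8],[-4,0,0,0,0,0,8],[-4,0,0,0,0,0,8],[-4,0,0,0,0,0,8]]'
python3 -m jog '[[-2,0,0,0,0,0,8],[-2,0,0,0,0,0,8],[0,0,0,0,0,0,8]]'
python3 -m jog '[[-1.5,0,0,0,0,0,8],[0,0,0,0,0,0,8]]'
```

```text
time_s: 13.4
tcp_pos: [0.4329, -0.0724, 0.0302]
tcp_rot: [0.68, 0.733, 0.0, -0.0]
force: [-0.2, 0.9, -0.5]
gripper_width: 0.0139
grip_force: 40.0
time_s: 13.7
tcp_pos: [0.4321, -0.075, 0.0301]
tcp_rot: [0.68, 0.733, -0.0, -0.001]
force: [0.7, 15.4, 1.5]
gripper_width: 0.0141
grip_force: 40.0
time_s: 13.9
tcp_pos: [0.4314, -0.0752, 0.0299]
tcp_rot: [0.68, 0.733, -0.001, -0.003]
force: [1.3, 31.5, 2.2]
gripper_width: 0.0141
grip_force: 40.0
```

```bash
python3 -m jog '[[-1.5,0,0,0,0,0,8],[0,0,0,0,0,0,8]]'
python3 -c "
from h import *
go(416.3+226*.0767,145.8-226*.997,4.4)"
```

```text
time_s: 14.1
tcp_pos: [0.4304, -0.0755, 0.0297]
tcp_rot: [0.68, 0.733, -0.001, -0.004]
force: [1.5, 43.8, 2.2]
gripper_width: 0.0139
grip_force: 40.0
t14.10 tcp [430.4 -75.5  29.7] yawy 4.34 tilt [-0.0073  0.0043] q [-18.7  34.1 125.2   0.3  21.2 -23.3] w 13.9 gf 40.0 F [ 1.5 43.8  2.2]
shift [-4.3  2.9 -0. ] turn -0.0011
```

The case is home: contact force rises at the stop, with the tool at x ≈ -54 in the hood frame. Now I'll draw the stick straight out.

```bash
python3 -m jog '[[3,0,0,0,0,0,8],[10,0,0,0,0,0,8],[25,0,0,0,0,0,8],[35,0,0,0,0,0,8],[35,0,0,0,0,0,8],[35,0,0,0,0,0,8],[35,0,0,0,0,0,8],[35,0,0,0,0,0,8]]'
python3 -m jog '[[20,0,0,0,0,0,8],[0,0,-25,0,0,0,8],[0,0,-25,0,0,0,8],[-18,38.3,0,0,0,0,8],[-18,38.3,0,0,0,0,8],[-18,38.3,0,0,0,0,8],[0,0,0,0,0,0.144,8],[0,0,0,0,0,0.144,8]]'
python3 -m jog '[[0,0,0,0,0,0.144,8],[0,0,0,0,0,0.144,8],[0,0,0,0,0,0.144,8],[0,0,0,0,0,0.144,8],[0,0,0,0,0,0.144,8],[0,0,0,0,0,0.144,8],[0,0,0,0,0,0.144,8],[0,0,0,0,0,0.144,8]]'
python3 -m jog '[[0,0,0,0,0,0.144,8],[0,0,0,0,0,0.144,8],[0,0,0,0,0,0.144,8],[0,0,20,0,0,0,8],[0,0,20,0,0,0,8],[0,0,0,0,0,0,8]]'
python3 -c "
from h import *
go(535,101,-103)"
```

```text
time_s: 14.9
tcp_pos: [0.4173, 0.1349, 0.0303]
tcp_rot: [0.68, 0.733, 0.0, 0.0]
force: [1.3, 0.3, -1.2]
gripper_width: 0.0138
grip_force: 40.0
time_s: 15.7
tcp_pos: [0.5353, 0.1075, 0.0799]
tcp_rot: [0.781, 0.625, 0.0, 0.0]
force: [-1.1, 0.3, -1.2]
gripper_width: 0.0139
grip_force: 40.0
time_s: 16.5
tcp_pos: [0.5345, 0.1082, 0.0802]
tcp_rot: [0.995, 0.099, 0.0, 0.0]
force: [-0.3, -0.7, -0.8]
gripper_width: 0.0134
grip_force: 40.0
time_s: 17.1
tcp_pos: [0.5335, 0.108, 0.0384]
tcp_rot: [0.994, -0.113, -0.002, 0.0]
force: [-0.2, -0.7, -0.1]
gripper_width: 0.0135
grip_force: 40.0
t17.10 tcp [533.5 108.   38.4] yawy -103.00 tilt [-0.0033 -0.0002] q [  4.5  37.6 110.1   0.   32.5 107.5] w 13.5 gf 40.0 F [-0.2 -0.7 -0.1]
shift [ 3.   6.5 -0. ] turn 0.0
```

```bash
python3 -m jog '[[0,0,7,0,0,0,8],[0,0,6.5,0,0,0,8],[0,0,0,0,0,0,8],[0,0,1,0,0,0,8],[0,0,0,0,0,0,8]]'
python3 -m jog '[[0,0,0,0,0,0,40],[0,0,0,0,0,0,40],[0,0,0,0,0,0,40],[0,0,0,0,0,0,40],[0,0,0,0,0,0,40],[0,0,-30,0,0,0,45],[0,0,-40,0,0,0,45],[0,0,-30,0,0,0,45]]'
python3 -m jog '[[-40,0,0,0,0,0,45],[-40,0,0,0,0,0,45],[-40,0,0,0,0,0,45],[0,0,0,0,0,0,45]]'
python3 - <<'E'
from h import *; import pickle
st();C=wcam(); p,d=cams.read_camera('wrist'); np.savez('w6',p=p,d=d); cv2.imwrite('pics/w6.png',p[:,:,::-1]);pickle.dump(C,open('w6.pkl','wb'))
E
```

```text
time_s: 17.6
tcp_pos: [0.5348, 0.108, 0.026]
tcp_rot: [0.994, -0.113, 0.0, -0.0]
force: [0.5, 0.1, -0.4]
gripper_width: 0.0138
grip_force: 40.0
time_s: 18.4
tcp_pos: [0.5348, 0.108, 0.1275]
tcp_rot: [0.994, -0.113, 0.0, -0.0]
force: [0.4, -0.7, -0.1]
gripper_width: 0.045
grip_force: 0.0
time_s: 18.8
tcp_pos: [0.4133, 0.1354, 0.1259]
tcp_rot: [0.994, -0.112, -0.002, 0.0]
force: [-0.4, 0.2, 0.4]
gripper_width: 0.0451
grip_force: 0.0
t18.80 tcp [413.3 135.4 125.9] yawy -102.90 tilt [-0.0032 -0.0004] q [  9.4  22.7 121.7   0.   35.8 112.3] w 45.1 gf 0.0 F [-0.4  0.2  0.4]
```

View pics/w6.png

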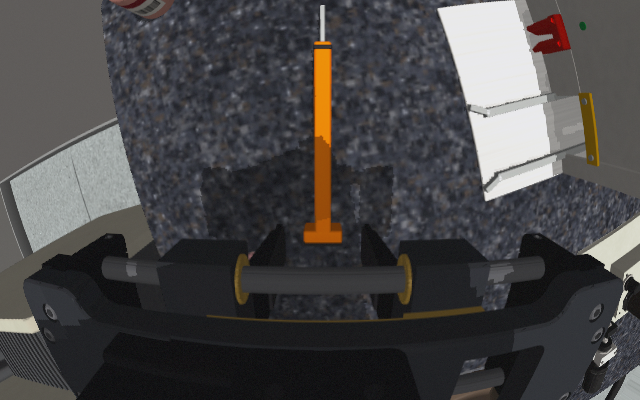

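The stick lies flat and released, tongue tip at (322,5), shoulder at (322,41) and foot end at (323,242). The infeed lane is empty, so the case is inside.

Run:
```python
from h import *; import pickle
C=pickle.load(open('w6.pkl','rb'))
t=wray(C,[(322,5)],.02)[0];s=wray(C,[(322,41)],.024)[0];f=wray(C,[(323,242)],.024)[0]
u=(f-s)[:2];L=np.linalg.norm(u);u/=L;print(t,s,f,L,'dir',np.degrees(np.arctan2(u[1],u[0])))
m=np.array([s[:2]+71*u,f[:2]-105*u,t[:2]+105*u]);print(m)
mid=m[:2].mean(0);print(mid); go(*mid,77.1)
for uv in [(530,22),(530,50),(548,34)]: print(uv,wray(C,[uv],.036)[0].round(1),wray(C,[uv],.004)[0].round(1))
```

```text
[580.06780542  97.68144016  20.        ] [546.82966892 105.26919104  24.        ] [379.2885354  142.77695441  24.        ] 171.68827489327745 dir 167.3811484872035
[[477.54467851 120.78015823]
 [481.75225361 119.83820011]
 [477.60408721 120.62019446]]
[479.64846606 120.30917917]
t18.85 tcp [416.2 135.3 126.1] yawy -102.91 tilt [-0.0003  0.    ] q [  9.3  22.8 121.4   0.   35.8 112.3] w 44.9 gf 0.0 F [ 0.2  0.  -0. ]
shift [65.2  0.4 -0. ] turn -3.1418
(530, 22) [542.3 -89.6  36. ] [ 550.1 -117.2    4. ]
(530, 50) [515.2 -80.9  36. ] [ 519.4 -107.4    4. ]
(548, 34) [ 530.6 -110.    36. ] [ 536.8 -140.3    4. ]
```

```bash
python3 -m jog '[[32.3,0.2,0,0,0,0,45],[32.3,0.2,0,0,0,0,45],[0,0,0,0,0,-0.1428,45],[0,0,0,0,0,-0.1428,45],[0,0,0,0,0,-0.1428,45],[0,0,0,0,0,-0.1428,45],[0,0,0,0,0,-0.1428,45],[0,0,0,0,0,-0.1428,45]]'
python3 -m jog '[[0,0,0,0,0,-0.1428,45],[0,0,0,0,0,-0.1428,45],[0,0,0,0,0,-0.1428,45],[0,0,0,0,0,-0.1428,45],[0,0,0,0,0,-0.1428,45],[0,0,0,0,0,-0.1428,45],[0,0,0,0,0,-0.1428,45],[0,0,0,0,0,-0.1428,45]]'
python3 -m jog '[[0,0,0,0,0,-0.1428,45],[0,0,0,0,0,-0.1428,45],[0,0,0,0,0,-0.1428,45],[0,0,0,0,0,-0.1428,45],[0,0,0,0,0,-0.1428,45],[0,0,0,0,0,-0.1428,45],[0,0,0,0,0,-0.1428,45],[0,0,0,0,0,-0.1428,45]]'
python3 -m jog '[[0,0,40,0,0,0,45],[0,0,0,0,0,0,45],[0,0,0,0,0,0,45]]'
python3 - <<'E'
from h import *
go(479,120.6,77.1)
E
```

```text
time_s: 19.65
tcp_pos: [0.4818, 0.1197, 0.1257]
tcp_rot: [0.95, 0.312, 0.0, 0.0]
force: [0.8, 0.3, 0.3]
gripper_width: 0.0447
grip_force: 0.0
time_s: 20.45
tcp_pos: [0.4817, 0.1197, 0.1257]
tcp_rot: [0.63, 0.776, 0.0, 0.0]
force: [0.9, 0.3, 0.2]
gripper_width: 0.0449
grip_force: 0.0
time_s: 21.25
tcp_pos: [0.4818, 0.1198, 0.1257]
tcp_rot: [0.11, 0.994, 0.0, 0.0]
force: [0.5, -0.4, -0.3]
gripper_width: 0.0451
grip_force: 0.0
time_s: 21.55
tcp_pos: [0.481, 0.1198, 0.0857]
tcp_rot: [0.114, 0.994, -0.0, -0.001]
force: [0.5, -0.2, -0.2]
gripper_width: 0.0451
grip_force: 0.0
t21.55 tcp [481.  119.8  85.7] yawy 76.96 tilt [-0.0014 -0.0001] q [  6.3  30.4 115.5   0.   34.2 -70.6] w 45.1 gf 0.0 F [ 0.5 -0.2 -0.2]
shift [2.1 0.3 0. ] turn -0.0024
```

```bash
python3 -m jog '[[1.5,0,31,0,0,0,45],[0,0,30.3,0,0,0,45],[0,0,0,0,0,0,45],[0,0,0,0,0,0,8],[0,0,0,0,0,0,8],[0,0,0,0,0,0,8],[0,0,0,0,0,0,8],[0,0,0,0,0,0,8]]' 40
python3 -c "
from h import *
st()"
python3 -m jog '[[0,0,-25,0,0,0,8],[0,0,-25,0,0,0,8],[0,0,-20,0,0,0,8],[0,0,0,0,0,0.1407,8],[0,0,0,0,0,0.1407,8],[0,0,0,0,0,0.1407,8],[0,0,0,0,0,0.1407,8],[0,0,0,0,0,0.1407,8]]'
python3 -m jog '[[0,0,0,0,0,0.1407,8],[0,0,0,0,0,0.1407,8],[0,0,0,0,0,0.1407,8],[0,0,0,0,0,0.1407,8],[0,0,0,0,0,0,8]]'
python3 - <<'E'
from h import *
# tongue tip 105 ahead along hood X; want tip at hood (-45,95) first
Y=np.array([np.cos(np.radians(4.4)),np.sin(np.radians(4.4))]);X=np.array([Y[1],-Y[0]])
w=np.array([437.5,-129.4])+X*(-45-105)+95*Y; print(w); go(*w,4.4)
E
```

```text
time_s: 22.35
tcp_pos: [0.4795, 0.1204, 0.0252]
tcp_rot: [0.113, 0.994, 0.0, 0.001]
force: [-0.3, 0.4, 7.8]
gripper_width: 0.0138
grip_force: 40.0
t22.35 tcp [479.5 120.4  25.2] yawy 77.02 tilt [0.0013 0.0002] q [  6.4  36.7 117.7   0.   25.6 -70.6] w 13.8 gf 40.0 F [-0.3  0.4  7.8]
time_s: 23.15
tcp_pos: [0.479, 0.1203, 0.0946]
tcp_rot: [0.451, 0.892, 0.0, -0.0]
force: [-0.4, 0.4, -1.3]
gripper_width: 0.0138
grip_force: 40.0
time_s: 23.65
tcp_pos: [0.4791, 0.1203, 0.0946]
tcp_rot: [0.68, 0.733, 0.0, -0.0]
force: [-0.1, 0.1, -1.1]
gripper_width: 0.0135
grip_force: 40.0
[520.71215724  27.44622051]
t23.65 tcp [479.1 120.3  94.6] yawy 4.33 tilt [0.0001 0.0001] q [  6.4  29.3 115.4   0.   35.2   2.1] w 13.5 gf 40.0 F [-0.1  0.1 -1.1]
shift [-95.8  34.5  -0. ] turn -0.0012
```

```bash
python3 -m jog '[[-32,11.5,0,0,0,0,8],[-32,11.5,0,0,0,0,8],[-31.8,11.5,0,0,0,0,8],[0,0,20,0,0,0,8],[0,0,20,0,0,0,8],[0,0,19,0,0,0,8],[0,0,0,0,0,0,8],[0,0,0,0,0,0,8]]'
python3 - <<'E'
from h import *
go(520.7,27.4,4.4)
a,_=cams.read_camera('scene');b,_=cams.read_camera('top')
A=cv2.resize(a[130:220,320:420],None,fx=4,fy=6,interpolation=cv2.INTER_CUBIC)
B=cv2.resize(b[130:220,320:420],None,fx=4,fy=6,interpolation=cv2.INTER_CUBIC)
cv2.imwrite('pics/c7.png',np.hstack([A,B])[:,:,::-1]); np.savez('s7',a=a,b=b)
E
```

```text
time_s: 24.45
tcp_pos: [0.521, 0.0276, 0.0357]
tcp_rot: [0.678, 0.735, -0.0, -0.0]
force: [-0.2, 0.2, -0.3]
gripper_width: 0.0137
grip_force: 40.0
t24.45 tcp [521.   27.6  35.7] yawy 4.60 tilt [-0.0005  0.0001] q [ -4.2  36.7 113.5   0.   29.8  -8.8] w 13.7 gf 40.0 F [-0.2  0.2 -0.3]
shift [-0.1 -0.3  0. ] turn 0.0035
```

View pics/c7.png

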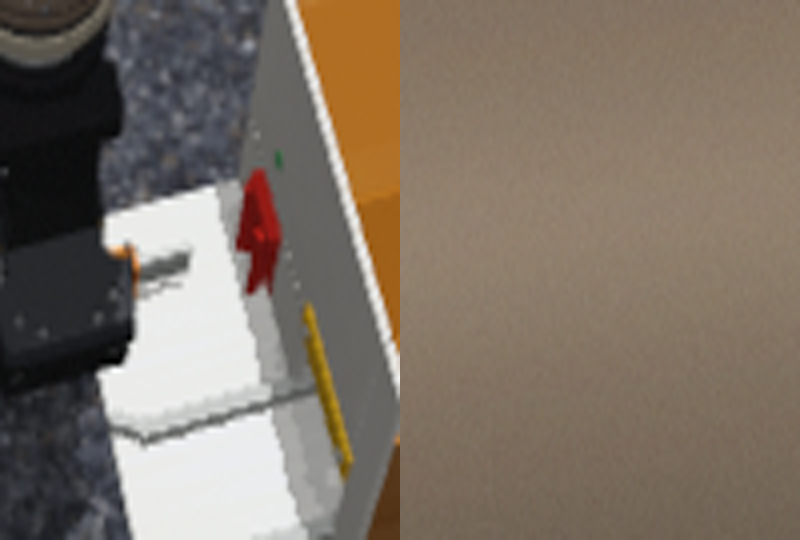

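Scene crop: the tongue tip is at crop (188,262). The switch's lead-in lips are at (240,243) and (250,290). The top camera is hidden by the arm.

Run:
```python
from h import *
Y=np.array([np.cos(np.radians(4.4)),np.sin(np.radians(4.4))]);X=np.array([Y[1],-Y[0]])
a=np.load('s7.npz')['a']
hd=lambda n,uv,z:((ray(n,uv,z)[:,:2]*1000-[437.5,-129.4])@np.c_[X,Y]).round(1)
sc=lambda u,v:(320+u/4-.4,130+v/6-.4)
print('tip',hd('scene',sc(188,253),.031),'tip bottom',hd('scene',sc(188,270),.015))
for z in (.03,.036,.04): print(z,'lips',hd('scene',sc(240,243),z),hd('scene',sc(250,290),z))
# known features in scene for offset: bed corner, rail flare corner
print('rail',hd('scene',sc(145,432),.012))
g=lambda u,v,z:hd('top',((230+u/4-.4),(140+v/4-.4)),z)
print('top: lips',g(603,90,.036),g(608,130,.036),'railcorner',g(503,238,.012),g(535,330,.012),'bed',g(440,84,.004),g(513,375,.004))
b=cv2.resize(np.load('top.npz')['p'][150:180,370:400],None,fx=16,fy=16,interpolation=cv2.INTER_CUBIC)
c=cv2.resize(np.load('scene.npz')['p'][148:188,368:408],None,fx=12,fy=12,interpolation=cv2.INTER_CUBIC)
c=c[:,:320];cv2.imwrite('pics/c8.png',np.hstack([b,c])[:,:,::-1])
```

```text
tip [[-51.4  92.5]] tip bottom [[-48.7  94.7]]
0.03 lips [[-19.3  90.9]] [[-20.5  68.2]]
0.036 lips [[-21.5  87.1]] [[-22.6  64.6]]
0.04 lips [[-22.9  84.6]] [[-24.1  62.2]]
rail [[-94.2  29.5]]
top: lips [[-13.6 100.6]] [[-17.4  74.8]] railcorner [[-95.5  27.9]] [[-90.7 -33.3]] bed [[-108.7  137.9]] [[-110.3  -56.6]]
```

View pics/c8.png

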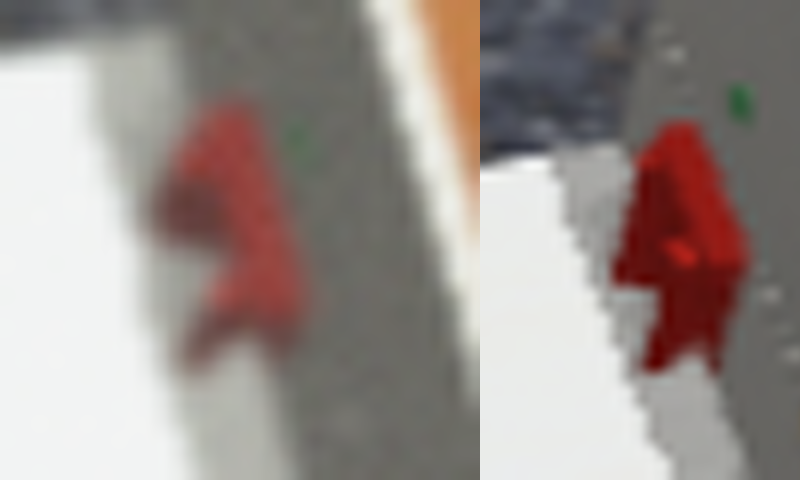

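The lips' bottom corners are at (155,225) and (185,365) in the left (top) crop, and at (615,283) and (645,370) in the right (scene) crop. They stand on the bed, so I'll cast them at z = 4 mm.

Run:
```python
from h import *
Y=np.array([np.cos(np.radians(4.4)),np.sin(np.radians(4.4))]);X=np.array([Y[1],-Y[0]])
hd=lambda n,uv,z:((ray(n,uv,z)[:,:2]*1000-[437.5,-129.4])@np.c_[X,Y]).round(1)
print(hd('top',[(370+155/16-.5,150+225/16-.5),(370+185/16-.5,150+365/16-.5)],.004))
print(hd('scene',[(378.8,171.1),(381.3,178.3)],.004))
o,M=st(); print('tcp hood',(o['tcp_pos'][:2]*1000-[437.5,-129.4])@np.c_[X,Y])
```

```text
[[-10.9 105.9]
 [-12.3  82. ]]
[[-12.8 104.9]
 [-13.4  83.2]]
t24.55 tcp [521.4  27.6  36.3] yawy 4.55 tilt [ 0.0012 -0.    ] q [ -4.2  36.7 113.5   0.   29.8  -8.8] w 13.7 gf 40.0 F [-0.2 -0.6 -0.9]
tcp hood [-150.10191227   95.65551554]
```

```bash
python3 -m jog '[[0,-0.5,4.5,0,0,0.002,8],[-15,0,0,0,0,0,8],[-15,0,0,0,0,0,8],[-6,0,0,0,0,0,8],[0,0,0,0,0,0,8]]'
python3 -m jog '[[-4,0,0,0,0,0,8],[-4,0,0,0,0,0,8],[0,0,0,0,0,0,8]]'
python3 -m jog '[[-4,0,0,0,0,0,8],[-3,0,0,0,0,0,8],[0,0,0,0,0,0,8]]'
python3 -c "
from h import *
o,M=st();Y=np.array([np.cos(np.radians(4.4)),np.sin(np.radians(4.4))]);X=np.array([Y[1],-Y[0]])
print('tcp hood',(o['tcp_pos'][:2]*1000-[437.5,-129.4])@np.c_[X,Y])"
```

```text
time_s: 25.05
tcp_pos: [0.5234, -0.0098, 0.031]
tcp_rot: [0.68, 0.733, 0.0, 0.0]
force: [-0.7, 0.6, -1.2]
gripper_width: 0.0137
grip_force: 40.0
time_s: 25.35
tcp_pos: [0.5238, -0.0166, 0.0309]
tcp_rot: [0.68, 0.733, 0.0, 0.0]
force: [-0.9, 0.4, -0.8]
gripper_width: 0.0133
grip_force: 40.0
time_s: 25.65
tcp_pos: [0.5244, -0.0237, 0.0309]
tcp_rot: [0.68, 0.733, 0.0, 0.0]
force: [-0.4, 0.7, -1.0]
gripper_width: 0.0138
grip_force: 40.0
t25.65 tcp [524.4 -23.7  30.9] yawy 4.33 tilt [0.0001 0.0001] q [ -9.8  37.4 113.2   0.   29.5 -14.1] w 13.8 gf 40.0 F [-0.4  0.7 -1. ]
tcp hood [-98.76853288  94.76224686]
```

```bash
python3 -m jog '[[-4,0,0,0,0,0,8],[-4,0,0,0,0,0,8],[0,0,0,0,0,0,8]]'
python3 -m jog '[[-4,0,0,0,0,0,8],[-3,0,0,0,0,0,8],[0,0,0,0,0,0,8]]'
python3 -m jog '[[-2,0,0,0,0,0,8],[0,0,0,0,0,0,8]]'
python3 -m jog '[[-2,0,0,0,0,0,8],[0,0,0,0,0,0,8]]'
python3 -c "
from h import *
o,M=st();Y=np.array([np.cos(np.radians(4.4)),np.sin(np.radians(4.4))]);X=np.array([Y[1],-Y[0]])
print('tcp hood',(o['tcp_pos'][:2]*1000-[437.5,-129.4])@np.c_[X,Y])"
```

```text
time_s: 25.95
tcp_pos: [0.525, -0.0318, 0.0309]
tcp_rot: [0.68, 0.733, 0.0, 0.0]
force: [-0.5, 0.5, -0.2]
gripper_width: 0.0141
grip_force: 40.0
time_s: 26.25
tcp_pos: [0.5255, -0.0387, 0.0309]
tcp_rot: [0.68, 0.733, 0.0, 0.0]
force: [-0.1, 0.1, -0.3]
gripper_width: 0.0134
grip_force: 40.0
time_s: 26.45
tcp_pos: [0.5257, -0.0405, 0.0309]
tcp_rot: [0.68, 0.733, 0.0, -0.0]
force: [0.1, -0.6, -0.4]
gripper_width: 0.0139
grip_force: 40.0
time_s: 26.65
tcp_pos: [0.5258, -0.0424, 0.0309]
tcp_rot: [0.68, 0.733, 0.0, 0.0]
force: [-0.1, 0.3, -0.5]
gripper_width: 0.0135
grip_force: 40.0
t26.65 tcp [525.8 -42.4  30.9] yawy 4.34 tilt [0.0001 0.    ] q [-11.8  37.5 112.8   0.   29.7 -16.1] w 13.5 gf 40.0 F [-0.1  0.3 -0.5]
tcp hood [-79.91986741  94.74176638]
```

```bash
python3 -m jog '[[-1.5,0,0,0,0,0,8],[0,0,0,0,0,0,8]]'
python3 -m jog '[[-1.5,0,0,0,0,0,8],[0,0,0,0,0,0,8]]'
```

```text
time_s: 26.85
tcp_pos: [0.5259, -0.0439, 0.0309]
tcp_rot: [0.68, 0.733, 0.0, 0.0]
force: [0.4, 0.3, -0.8]
gripper_width: 0.0134
grip_force: 40.0
time_s: 27.05
tcp_pos: [0.5257, -0.0447, 0.0309]
tcp_rot: [0.68, 0.733, 0.0, -0.001]
force: [-0.4, 7.2, -0.2]
gripper_width: 0.014
grip_force: 40.0
```

Back-wall contact. I'll ease off 1 mm, lower the stick onto the bed and release it.

```bash
python3 -m jog '[[1,0,0,0,0,0,8],[0,0,1,0,0,0,8],[0,0,0,0,0,0,8]]'
python3 -m jog '[[0,0,1,0,0,0,8],[0,0,0,0,0,0,8]]'
python3 -m jog '[[0,0,0.6,0,0,0,8],[0,0,0,0,0,0,8]]'
```

```text
time_s: 27.35
tcp_pos: [0.526, -0.0444, 0.0298]
tcp_rot: [0.68, 0.733, 0.0, 0.0]
force: [-0.3, 0.7, -0.3]
gripper_width: 0.0138
grip_force: 40.0
time_s: 27.55
tcp_pos: [0.526, -0.0444, 0.0292]
tcp_rot: [0.68, 0.733, 0.0, 0.0]
force: [-0.5, -0.3, 4.6]
gripper_width: 0.0137
grip_force: 40.0
time_s: 27.75
tcp_pos: [0.526, -0.0444, 0.0292]
tcp_rot: [0.68, 0.733, 0.0, 0.0]
force: [-3.9, 0.0, 13.7]
gripper_width: 0.0138
grip_force: 40.0
```

```bash
python3 -m jog '[[0,0,-0.8,0,0,0,8],[0,0,0,0,0,0,36],[0,0,0,0,0,0,36],[0,0,0,0,0,0,36],[0,0,0,0,0,0,36],[0,0,-20,0,0,0,36],[0,0,-40,0,0,0,36],[0,0,-40,0,0,0,36]]'
python3 -m jog '[[30,0,-20,0,0,0,36],[40,0,-20,0,0,0,36],[40,0,0,0,0,0,36],[40,0,0,0,0,0,36],[40,0,0,0,0,0,36],[40,0,0,0,0,0,36],[40,0,0,0,0,0,36],[0,0,0,0,0,0,36]]'
python3 - <<'E'
from h import *
st()
Y=np.array([np.cos(np.radians(4.4)),np.sin(np.radians(4.4))]);X=np.array([Y[1],-Y[0]])
for n,z in (('top',.027),('scene',.027)):
    p,d=cams.read_camera(n);H,S,V=hsv(p);P=pts(n,d)
    w=P*1000-[437.5,-129.4,0]; hx,hy=w[...,:2]@X,w[...,:2]@Y
    m=(hx<-15)&(hx>-220)&(hy>60)&(hy<130)&(S>140)&(H<20)&(P[...,2]>.01)
    mm=big(m);q=ray(n,np.argwhere(mm)[:,::-1],z)[:,:2]*1000;h=(q-[437.5,-129.4])@np.c_[X,Y]
    b=h[h[:,0]>-160] ;b=b[b[:,0]<h[:,0].max()-3]; f=cv2.fitLine(b.astype(np.float32),cv2.DIST_HUBER,0,.01,.01).ravel()
    print(n,'stick ext',h.min(0).round(1),h.max(0).round(1),'bar angle',np.degrees(np.arctan(f[1]/f[0])).round(2),'y',f[3],'z',np.median(P[mm][:,2]))
    if n=='scene': cv2.imwrite('pics/end.png',cv2.resize(p[110:250,250:470],None,fx=3.5,fy=3.5)[:,:,::-1])
E
```

```text
time_s: 28.55
tcp_pos: [0.5255, -0.0442, 0.1298]
tcp_rot: [0.68, 0.733, -0.0, -0.001]
force: [0.9, -0.1, 0.7]
gripper_width: 0.0358
grip_force: 0.0
time_s: 29.35
tcp_pos: [0.5048, 0.2285, 0.169]
tcp_rot: [0.678, 0.735, 0.0, -0.0]
force: [-0.3, 0.6, -0.2]
gripper_width: 0.036
grip_force: 0.0
t29.35 tcp [504.8 228.5 169. ] yawy 4.56 tilt [0.0003 0.0007] q [ 17.5  26.8 103.5   0.   49.7  12.9] w 36.0 gf 0.0 F [-0.3  0.6 -0.2]
top stick ext [-182.9   75.4] [-15.3 110.5] bar angle -0.34 y 92.321785 z 0.027910233728056195
scene stick ext [-184.6   68.2] [-14.9 111.9] bar angle -0.61 y 89.55063 z 0.02668551819507583
```

View pics/end.png

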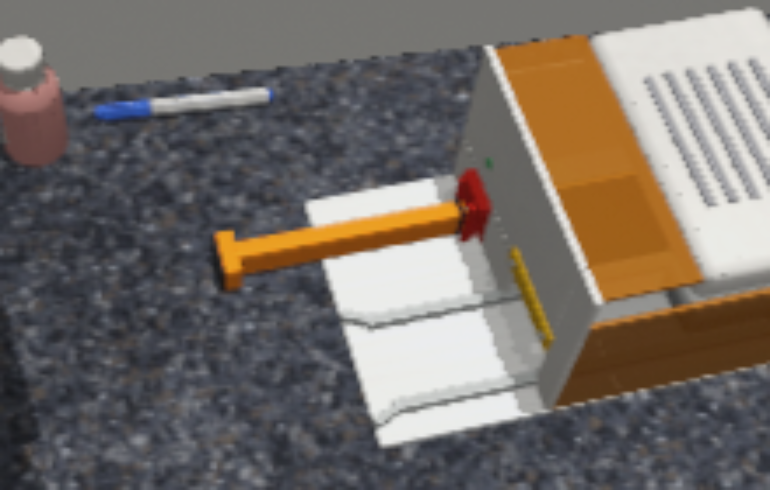

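The end view shows the stick square on the bed, tongue fully in the red switch at crop (470,207): foot end at x ≈ -184 mm, so the tip is about 25 mm deep. The feed lane is empty, and the bottle and marker in view stand as before.

```bash
python3 -c "
from cell import ticket
print(ticket.close_job())"
```

```text
the job is handed in; nothing more can be done
None
```

I handed the job in at about 29 s of the 72 s allowed; no verdict was returned. The case was pushed until it met the rubber stop (judged by the contact force, since nothing could see inside the hood), and the stick was left lying on the bed, released, with its tongue about 25 mm into the interlock slot.

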